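Stop and clamp a strap blank in the drill jig

ROBOT

A 6-joint arm with a two-finger parallel gripper is mounted at the origin on the work surface. World frame = base frame: x ahead of the robot, y to its left, z up, the work surface at z = 0. Lengths are in mm, angles in rad, forces in N, time in s.
With the tool pointing down it reaches from about 275 to 825 mm from the base axis. Payload 5.2 kg.
Tool frame: the origin (TCP) lies at the very end of the fingers, on their centre line; the grasp point (between the pads) lies 19 mm behind it; z points along the fingers, y is the direction in which the jaws open and shut (so a half turn about z gives the same grasp; the last joint's range is limited). The gripper opens to 93 mm and grips with 3 to 60 N. Pads are 15 mm wide; open, the fingers measure 128 mm over their backs; the gripper's body (75 mm by 188 mm) begins 65 mm behind the grasp point.
Start: joints at [1.075, 0.259, 1.535, -0, 1.348, -0.203], TCP at [158.726, 526.603, 187.653] pointing down, gripper open.
Joint ranges: [-3.14, 3.14], [-0.91, 2.08], [0.19, 2.58], [-1.22, 4.36], [0.22, 2.71], [-3.12, 3.12]. Speed limits (rad/s): [2.57, 2.57, 3.14, 3.14, 3.14, 3.14].

INTERFACE

Orientations are given as [roll, pitch, yaw] about the fixed x, y, z axes, in that order (R = Rz(yaw) Ry(pitch) Rx(roll)).
In Python, from bench import robot gives the robot as it stands. The module is installed in compiled form; this text tells all that it offers. Calls block until the motion is done:
- robot.move_ptp(position, orientation): joint-space move of the TCP to a pose.
- robot.move_linear(position, ori=None, speed=150, f_stop=None): straight line of the TCP; ori=None keeps the orientation; speed is the mean speed in mm/s. With f_stop (N) it stops when the force on the tool has changed by that much, and returns True; else False.
- robot.move_j(angles): joint-space move.
- robot.move_gripper(opening): opening from 0.0 (shut) to 1.0 (fully open); the grip force is fixed at half the most; returns when the fingers have stopped.
- robot.sleep(seconds).
- robot.inverse_kinematics(position, orientation): joint angles nearest the present ones, or None.
- robot.get_image(name): name is "scene" or "top"; returns a dict with "img" (384x512x3 uint8, blue, green, red), "fovy" (degrees; the focal length in pixels is half the picture's height over the tangent of half this angle, whatever the lens; pixels are square), "cx", "cy" (the principal point, pixels), "eye" and "orientation" of the camera in the world. Camera axes: x right, y down, z forward; pixel columns grow to the right and rows downward; lengths in mm; the calibration is good to about 2 mm. A picture is of the moment at which its call begins. There is no depth.
A pose or a line that the arm cannot do raises robot.MotionError and nothing moves.
- robot.hand_in(): hands the job in, once; it reports no verdict.
Readings, each from a call of its own:
- robot.current_t(): time.
- robot.current_qpos(): joint angles.
- robot.current_joint_vel(): joint speeds.
- robot.current_joint_efforts(): joint torques, N m.
- robot.current_tcp_pos(): TCP position.
- robot.current_eef_rot(): TCP orientation.
- robot.current_contact_force(): force on the tool from outside, world axes, zero at the start.
- robot.current_ft_torque(): the same for the moment, N m.
- robot.current_gripper_width(): opening from 0.0 (shut) to 1.0 (fully open).
Only numpy, scipy, OpenCV 4.12 (cv2) and the standard library are available. Lean on these libraries where they do the work, as an engineer would, in place of code of your own. Each camera call takes 0.05 s, during which the arm holds its last target.

TASK

Get the flat bar in the drill jig ready for drilling: with a fingertip push on its rounded end, slide it along the jig until its square end is home against the end stop, then push the cam lever round with a finger until the cam clamps the bar tight and flush against the fence. Leave it clamped; nothing is to be picked up, and the other things on the bench stay where they are.

Things in the scene. Friction and masses are not known exactly. Their poses are not given: they have to be found in the camera images.
- jig: steel drill jig fixed to the bench: base plate 120 (x) x 340 (y) x 12 mm, its top (the bed) 12 mm above the bench; origin at the centre of its underside, z up. Fence along y near the +x edge: face at x = 35, looking to -x, 18 mm high above the bed. End stop: block of the same height near the +y end, face at y = 130, looking to -y. Cam and lever lie on the -x side of the bar
- bed_corner (a point): point of the jig where bed, fence face and stop face meet; axes as the jig's: x through the fence, y along the fence towards and through the stop, z up
- drill_bush (a point): top centre of the round drill bush (22 mm across), 48 mm above the bench, on a fixed bridge that overhangs the bar from the fence: in the jig's frame x = -5 to 51, y = 77 to 107 mm, underside 29 mm above the bench
- bar: the loose black steel flat bar to be clamped, 30 wide (x), 200 long (y), 12 mm thick, about 0.55 kg, lying flat on the jig's bed between cam and fence; square end at +y, half-round end (radius 15 mm) at -y; origin at the centre of its underside. Starts 35 to 70 mm short of the stop and 2 to 6 mm off the fence; sliding it takes about 2 to 6 N
- bar_square_end (a point): middle of the bar's square end face, 6 mm above its underside; this face goes against the stop
- bar_round_end (a point): tip of the bar's rounded end, 6 mm above its underside; this is where to push, in the jig's +y direction
- cam (a joint): angle of the cam lever in rad; 0 = wide open, grows as it turns anticlockwise seen from above, limit 2.0. Starts at 0 to 0.35. It turns easily (about 2 N at lever_mid) until the cam pushes the bar over; with the bar on the fence the cam bites at about 1.4, and a firm push of 5 to 15 N at lever_mid then takes it to about 1.5 to 1.7, clamped tight. It stays where it is left
- cam_pivot (a point): point on the upright axis about which cam and lever turn, 42 mm above the bench, at x = -20, y = 20 mm in the jig's frame
- lever_mid (a point): point on the lever's centre line, 95 mm from cam_pivot, 42 mm above the bench. The lever is a level round steel rod 12 mm thick with a black ball 26 mm across centred 120 mm from the pivot. At joint 0 it points 125 degrees anticlockwise from the jig's +x axis; push it here sideways, anticlockwise
- cam_disc (a point): the eccentric cam disc under the lever, 40 mm across, 14 to 22 mm above the bench; this point is the centre of its top face, 8 mm off the pivot axis; it turns with the lever and presses on the bar's side
- hammer: cross-peen hammer lying on the bench beyond the end stop, 300 mm long, head 40 mm high; bystander
- spare_blank: a shorter flat bar, 150 x 30 x 12 mm, lying on the bench beyond the jig's -y end; bystander
- tongs: smith's tongs 390 mm long lying on the bench behind the fence, 15 mm high; bystander
- punch: centre punch 115 mm long, 13 mm thick, lying on the bench between fence and tongs; bystander
Not all that is in view belongs to the job. What is shaped like the bar but orange is not meant.

How it is judged:
By the outcome, as a careful person would: the job done as asked, in the order asked, and still so for the second after the job is handed in, with the robot touching nothing.
It also fails if it takes over 61 s, if anything falls off the work surface, if the arm or the gripper's body presses on something with over 40 N, if the wrist force passes 120 N, or if a joint passes its speed limit or range.

## Working session

There is one attempt and no reset: what is moved stays moved. The work goes in short steps, each a Python script; the robot and the scene stay as the last script left them, time stands still between calls to the robot, and variables do not carry over. Pictures are saved under pics/ and viewed, and the job is handed in when it is done.

```bash
mkdir -p pics; ls; python3 - <<'E'
from bench import robot
import cv2,pickle
for n in("scene","top"):
    d=robot.get_image(n); cv2.imwrite(f"pics/{n}0.png",d["img"]); print(n,d["fovy"],d["cx"],d["cy"],d["eye"],d["orientation"])
    pickle.dump(d,open(f"{n}0.pkl","wb"))
print(robot.current_t(),robot.current_eef_rot(),robot.current_contact_force(),robot.current_gripper_width())
E
```

```text
pics
scene 56.168039824345364 255.18090968589226 195.40429013137864 [1240.78504221   63.67713133 1229.13731888] [-2.60053012 -0.0145965   1.73901555]
top 54.470484851422064 252.43988207066232 190.7830340358655 [ 330.60340099  -37.84837834 1142.46786206] [-2.96641947 -0.00441788 -1.56933107]
0.1 [-3.14003443e+00 -3.32041588e-04  2.84879306e+00] [-0.10257532 -0.29529182 -0.54656952] 1.0005345578980622
```

View pics/scene0.png

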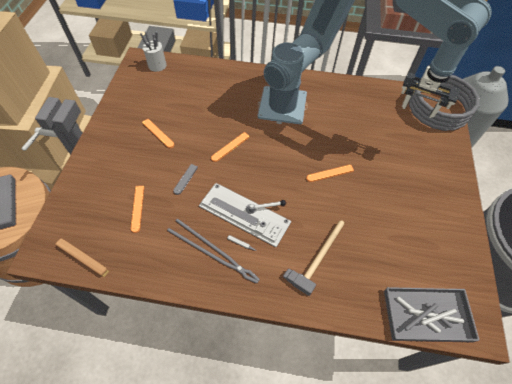

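View pics/top0.png

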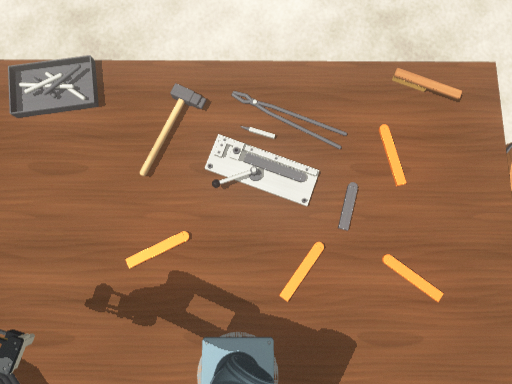

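Both views show the white jig: at about (262,170) in top and (245,213) in scene. The lever's black ball is at about (216,183) in top. Next I'll zoom in.

```bash
python3 - <<'E'
import cv2,pickle
t=pickle.load(open("top0.pkl","rb"))["img"]; s=pickle.load(open("scene0.pkl","rb"))["img"]
cv2.imwrite("pics/topz.png",cv2.resize(t[125:215,195:330],None,fx=5.9,fy=5.9,interpolation=cv2.INTER_CUBIC))
cv2.imwrite("pics/scz.png",cv2.resize(s[175:250,190:300],None,fx=7,fy=7,interpolation=cv2.INTER_CUBIC))
E
```

```text
(no output)
```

View pics/topz.png

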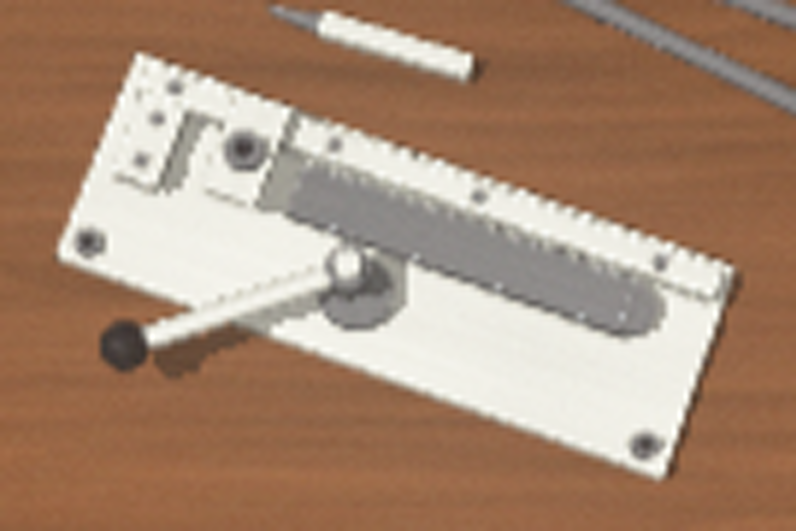

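View pics/scz.png

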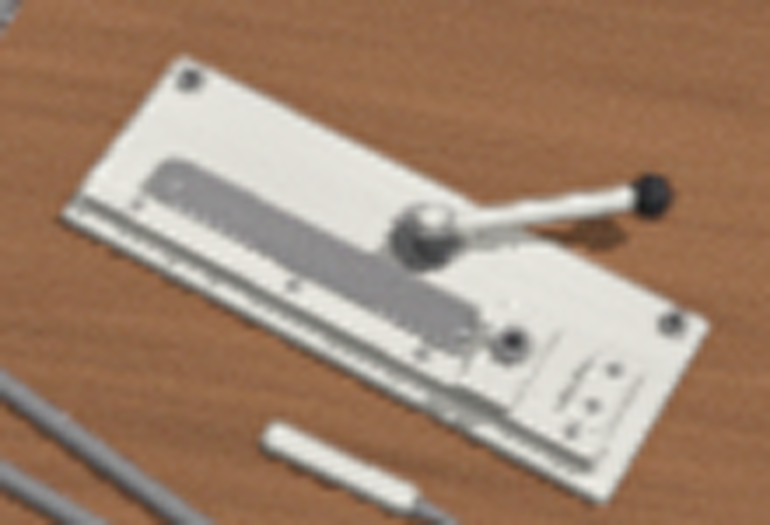

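```bash
cat > h.py <<'E'
import numpy as np,cv2,pickle
from scipy.spatial.transform import Rotation as Rn
def cam(d):
    f=d["img"].shape[0]/2/np.tan(np.radians(d["fovy"])/2)
    return f,np.array(d["eye"]),Rn.from_euler("xyz",d["orientation"]).as_matrix()
def ray(d,px,z):
    f,e,R=cam(d); v=R@np.array([(px[0]-d["cx"])/f,(px[1]-d["cy"])/f,1]); return e+v*(z-e[2])/v[2]
def proj(d,P):
    f,e,R=cam(d); c=R.T@(np.asarray(P)-e); return np.array([d["cx"]+f*c[0]/c[2],d["cy"]+f*c[1]/c[2]])
def L(n): return pickle.load(open(n+".pkl","rb"))
E
python3 - <<'E'
from h import *
for n,roi in(("top0",(195,125,330,215)),("scene0",(190,175,300,250))):
    d=L(n);hsv=cv2.cvtColor(d["img"],cv2.COLOR_BGR2HSV)
    x0,y0,x1,y1=roi
    m=np.zeros(hsv.shape[:2],np.uint8); m[y0:y1,x0:x1]=((hsv[...,1]<60))[y0:y1,x0:x1]*255
    k,l,st,c=cv2.connectedComponentsWithStats(m); j=1+np.argmax(st[1:,4]); jm=(l==j).astype(np.uint8)*255
    jo=cv2.morphologyEx(jm,cv2.MORPH_OPEN,np.ones((9,9)))
    cn=max(cv2.findContours(jo,cv2.RETR_EXTERNAL,cv2.CHAIN_APPROX_NONE)[0],key=cv2.contourArea)
    b=cv2.boxPoints(cv2.minAreaRect(cn)); ap=cv2.approxPolyDP(cn,6,True)[:,0]
    print(n,st[j],"box");
    for p in b: print(p.round(1),ray(d,p,12)[:2].round(1),ray(d,p,30)[:2].round(1))
    print("approx")
    for p in ap: print(p,ray(d,p,12)[:2].round(1))
    # bar/dark grey
    g=((jm>0)&(hsv[...,2]<165)).astype(np.uint8)*255
    for q in cv2.findContours(g,cv2.RETR_EXTERNAL,cv2.CHAIN_APPROX_NONE)[0]:
        if len(q)>8: r=cv2.minAreaRect(q);print("dark",cv2.contourArea(q),np.round(r[0],1),np.round(r[1],1),round(r[2],1),ray(d,r[0],24)[:2].round(1))
    cv2.imwrite(f"pics/m_{n}.png",cv2.resize(np.hstack([jm,g])[y0:y1].copy()[:, np.r_[x0:x1,512+x0:512+x1]],None,fx=2.9,fy=2.9,interpolation=cv2.INTER_NEAREST))
E
```

```text
top0 [ 205  134  114   72 4262] box
[203.2 170.5] [594.3 110.3] [590.1 108. ]
[216.7 132.9] [716.4  70.8] [710.3  69.1]
[319.7 169.7] [ 597.9 -251.7] [ 593.6 -248.3]
[306.2 207.3] [ 479.8 -207. ] [ 477.4 -204.4]
approx
[217 136] [706.2  69.6]
[208 170] [595.9  95.6]
[308 202] [ 496.2 -212.8]
[316 169] [ 600.  -240.3]
dark 9.5 [304.  200.5] [3. 4.] 90.0 [ 499.  -198.9]
dark 28.0 [215.5 183. ] [6. 7.] 90.0 [552.5  70.4]
dark 12.5 [210. 166.] [4. 4.] 90.0 [605.8  88.3]
dark 826.5 [269.5 162.5] [37. 73.] 90.0 [617.4 -95. ]
dark 26.0 [225.4 151. ] [ 4.1 14.5] 21.8 [653.8  41.5]
scene0 [ 199  183   92   64 2683] box
[199.1 206.3] [ 603.5 -246.6] [ 612.9 -242. ]
[214.2 177.7] [ 463.1 -218.9] [ 474.6 -214.8]
[291.9 218.8] [594.3 113.6] [603.9 112.9]
[276.7 247.4] [720.4  72.7] [728.1  72.6]
approx
[204 197] [ 559.3 -237.9]
[203 208] [ 608.  -229.9]
[269 243] [708.1  42.5]
[287 228] [636.2 100. ]
[284 217] [592.1  83. ]
[221 185] [ 492.9 -184.4]
dark 6.5 [285.5 220.5] [3. 3.] 90.0 [612.2  90.3]
dark 0.0 [230.5 222.5] [14.8  0.4] 26.6 [ 656.5 -111.2]
dark 0.0 [212.5 213. ] [17.   0.4] 26.6 [ 629.  -186.4]
dark 116.5 [238.6 223.9] [87.7  5.9] 28.1 [656.9 -80.5]
dark 13.5 [281.9 202.4] [4.1 4.9] 76.0 [536.9  66.6]
dark 395.0 [238.1 212.1] [57.3 19.5] 10.6 [608.1 -91.8]
```

```bash
python3 - <<'E'
from h import *
u=lambda p,o,s:np.array([o[0]+(p[0]+.5)/s-.5,o[1]+(p[1]+.5)/s-.5])
t=L("top0");s=L("scene0")
T=lambda p:u(p,(195,125),5.9);S=lambda p:u(p,(190,175),7)
tb={"-60,170":(60,257),"-60,-170":(662,478),"screw+":(90,241),"screw-":(646,444)}
sb={"-60,170":(708,325),"-60,-170":(186,54),"screw+":(671,322),"screw-":(189,78)}
for k in tb: print(k,ray(t,T(tb[k]),12)[:2].round(1),ray(s,S(sb[k]),12)[:2].round(1))
print("bush",ray(t,T((245,148)),48)[:2].round(1),ray(s,S((513,341)),48)[:2].round(1))
print("ball",ray(t,T((123,345)),42)[:2].round(1),ray(s,S((652,196)),42)[:2].round(1))
print("+60,170",ray(t,T((138,53)),12)[:2].round(1),ray(t,T((138,53)),30)[:2].round(1),ray(s,S((604,503)),12)[:2].round(1))
print("rodtop z~50",ray(t,T((347,264)),50)[:2].round(1),ray(s,S((435,220)),50)[:2].round(1))
print("barround tip z24",ray(t,T((664,308)),24)[:2].round(1),ray(s,S((147,180)),24)[:2].round(1))
print("bar bottom edge of round",ray(t,T((640,336)),24)[:2].round(1))
E
```

```text
-60,170 [601.8 105.8] [604.6 110.3]
-60,-170 [ 485.  -208.8] [ 483.6 -206.4]
screw+ [610.5  90.2] [606.3  90.3]
screw- [ 502.8 -200.9] [ 499.3 -201.1]
bush [651.1   7.4] [650.6   9.4]
ball [548.7  68.8] [547.5  69.9]
+60,170 [714.2  66.7] [708.1  65. ] [717.1  69.1]
rodtop z~50 [589.4 -45.2] [587.4 -43. ]
barround tip z24 [ 572.5 -210.2] [ 576.  -206.4]
bar bottom edge of round [ 557.7 -197.4]
```

Both views agree on the jig: edge length is about 337 against 340, and the bush and pivot are where they should be. Next I'll find the bar's edges in the jig frame.

```bash
cat >> h.py <<'E'
YAW=np.radians(-20.4); O=np.array([600.,-70.8])
XH=np.array([np.cos(YAW),np.sin(YAW)]);YH=np.array([-XH[1],XH[0]])
def w(jx,jy): return O+jx*XH+jy*YH
def j(P): v=np.asarray(P)[:2]-O; return np.array([v@XH,v@YH])
E
cat > bar.py <<'E'
from h import *
import sys
def meas(n,tag,d=None):
    d=d or L(n)
    # sample grey value on jig-plane z=24 grid
    f,e,R=cam(d); g=cv2.cvtColor(d["img"],cv2.COLOR_BGR2GRAY).astype(np.float32)
    jx=np.arange(-40,60,.5);jy=np.arange(-175,175,.5)
    P=np.array([[proj(d,[*w(a,b),24]) for b in jy] for a in jx],np.float32)
    im=cv2.remap(g,P[...,0],P[...,1],cv2.INTER_LINEAR)
    cv2.imwrite(f"pics/rect_{tag}.png",im)
    return im,jx,jy
if __name__=="__main__":
    for n in("top0","scene0"):
        im,jx,jy=meas(n,n)
        for b in(-110,-60,-20): 
            c=im[:,np.argmin(abs(jy-b))]; print(n,"across y=",b,c[::6].astype(int))
        for a in (12,16,20):
            print(n,"along x=",a,im[np.argmin(abs(jx-a))][::8].astype(int))
E
python3 bar.py
```

```text
top0 across y= -110 [238 237 237 235 235 234 235 235 235 235 237 237 227 173 123 139 140 143
 139 141 140 140 140 152 167 176 216 237 237 235 234 212 161 102]
top0 across y= -60 [238 238 237 236 236 236 236 234 236 236 235 234 225 178 119 135 138 140
 139 139 140 138 139 140 143 181 228 241 238 238 234 212 168 120]
top0 across y= -20 [238 237 236 235 235 237 238 237 236 236 236 237 227 173 135 139 138 141
 140 140 138 137 140 152 158 177 226 237 238 237 237 231 187 112]
top0 along x= 12 [108  93 203 238 239 239 239 239 231 161 140 139 138 151 154 140 142 141
 141 140 140 140 140 140 139 140 138 140 139 140 139 139 139 139 138 139
 139 139 139 140 139 139 137 138 138 137 137 137 137 138 137 136 134 136
 135 137 138 136 139 143 157 158 157 159 216 238 228 220 216 234 236 223
 238 236 189 158 130 229 236 237 237 237 237 229 238 240 129 112]
top0 along x= 16 [108  89 204 237 238 238 238 238 232 162 139 141 137 139 139 140 140 140
 138 139 140 140 138 139 139 139 138 138 139 139 139 140 139 140 138 139
 138 139 139 140 140 136 136 138 139 138 138 137 136 136 139 136 136 139
 138 139 138 1
[... 1530 characters left out ...]
1 141 140 139 139 138 137 139 138 139 137 137 137 137 137 137 137
 138 140 138 138 142 153 153 152 153 146 125 121 134 137 160 206 205 215
 222 222 220 198 189 212 217 197 201 217 212 202 220 224 221 183]
scene0 along x= 20 [114 115 137 187 223 226 225 226 226 215 172 143 143 151 156 143 140 142
 143 143 143 143 139 143 144 143 141 141 143 141 141 142 140 140 140 140
 138 141 140 141 139 138 138 138 138 140 139 138 137 136 138 137 138 138
 139 139 138 138 145 147 136 151 166 175 148 132 124 148 193 215 212 213
 222 223 218 191 181 211 200 161 181 213 213 200 218 223 218 175][ WARN:0@14.554] global loadsave.cpp:1063 imwrite_ Unsupported depth image for selected encoder is fallbacked to CV_8U.
```

```bash
python3 - <<'E'
import cv2,numpy as np
cv2.imwrite("pics/rb.png",np.vstack([cv2.imread("pics/rect_top0.png"),cv2.imread("pics/rect_scene0.png")]))
E
```

```text
(no output)
```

View pics/rb.png

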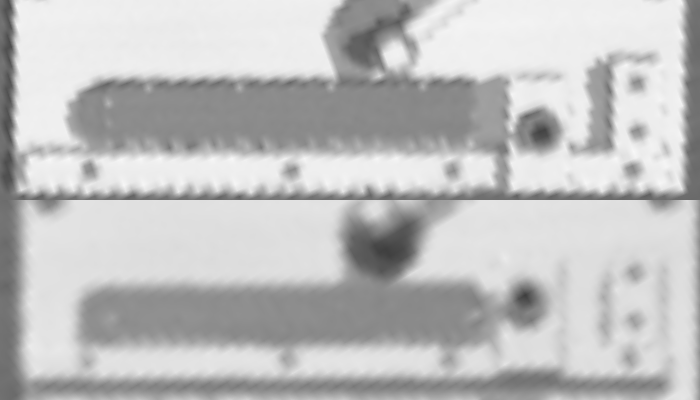

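Jig frame: origin about (600, -71), yaw -20.4°. The bar's round tip is at y ≈ -138.5 and its centre line at x ≈ 16, so it's about 68 mm short of the stop and 4 mm off the fence. Cam is at about 0.08. Now the approach and push.

```bash
cat > push.py <<'E'
from bench import robot
from h import *
ori=[np.pi,0,np.pi+YAW]
H=lambda jx,jy,z:[*w(jx,jy),z]
robot.move_gripper(0.0)
robot.move_ptp(H(16,-180,120),ori)
print(robot.current_t(),robot.current_contact_force())
robot.move_linear(H(16,-180,17),speed=80,f_stop=10)
print("down",robot.current_tcp_pos(),robot.current_gripper_width())
hit=robot.move_linear(H(16,-135,17),speed=25,f_stop=2.0)
print("touch?",hit,j(robot.current_tcp_pos()),robot.current_contact_force(),robot.current_t())
E
python3 push.py
```

```text
4.6 [ 0.13956632  0.04838215 -1.27099888]
down [ 552.70329772 -245.37546897   17.64812229] 0.005119654254087354
touch? False [  16.01060292 -135.12383238] [0.03443903 0.15552284 0.46167467] 7.9833
```

```bash
cat > snap.py <<'E'
from bench import robot
import cv2,pickle,sys
k=sys.argv[1]
for n in("scene","top"):
    d=robot.get_image(n); pickle.dump(d,open(f"{n}{k}.pkl","wb"))
    c=d["img"][125:215,195:335] if n=="top" else d["img"][150:255,185:310]
    cv2.imwrite(f"pics/{n}z{k}.png",cv2.resize(c,None,fx=5.5,fy=5.5,interpolation=cv2.INTER_CUBIC))
E
python3 snap.py 1
```

```text
(no output)
```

View pics/scenez1.png

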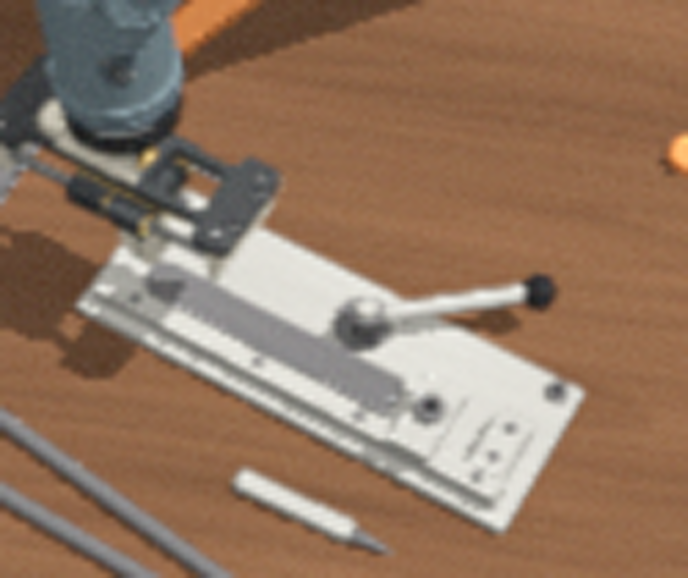

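View pics/topz1.png

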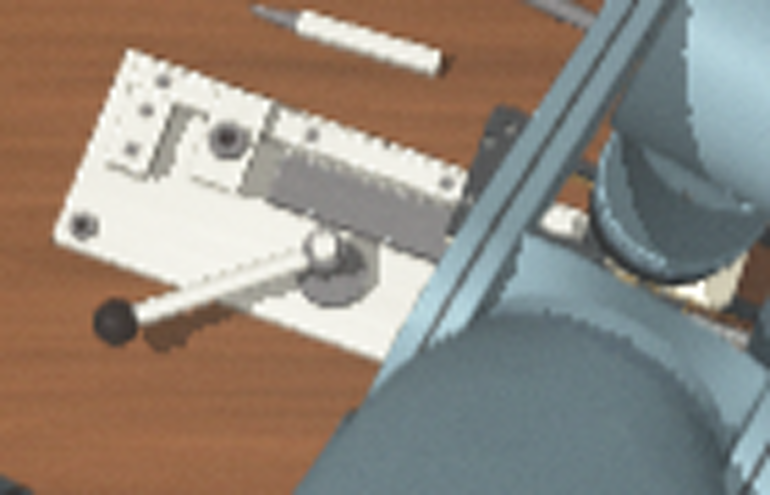

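```bash
python3 - <<'E'
from bench import robot
from h import *
d=L("scene1");p=proj(d,robot.current_tcp_pos());print(p,(p-[185,150])*5.5, robot.current_tcp_pos(),robot.current_gripper_width())
c=cv2.resize(d["img"][170:220,190:250],None,fx=12,fy=12,interpolation=cv2.INTER_CUBIC)
q=tuple(int(v) for v in ((p-[190,170]+.5)*12));cv2.circle(c,q,5,(0,0,255),-1);cv2.imwrite("pics/z1b.png",c)
E
```

```text
[212.0626097  199.57236813] [148.84435336 272.64802469] [ 567.94359893 -203.0240604    17.01426058] 0.006579159386875081
```

View pics/z1b.png

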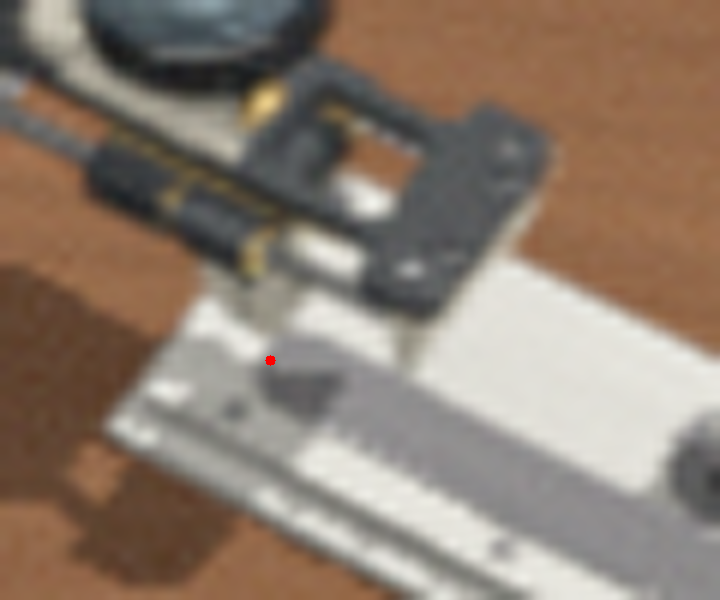

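The scene view shows the narrow closed fingertip at about px (212,198), right behind the bar's tip, and the bar hasn't moved. I'll carry on gently until it touches.

```bash
python3 - <<'E'
from bench import robot
from h import *
H=lambda jx,jy,z:[*w(jx,jy),z]
f0=robot.current_contact_force()
for y in range(-131,-107,4):
    robot.move_linear(H(16,y,17),speed=40,f_stop=15)
    print(y,j(robot.current_tcp_pos()).round(1),robot.current_contact_force().round(2),robot.current_t())
E
python3 snap.py 2
```

```text
-131 [  15.9 -130.7] [ 0.11 -0.07  0.21] 8.3333
-127 [  16.  -126.7] [-0.43  0.08 -0.69] 8.5833
-123 [  15.9 -122.7] [ 0.49 -0.39 -0.02] 8.8333
-119 [  15.9 -118.7] [0.16 0.26 0.24] 9.0833
-115 [  16.  -114.7] [0.2  0.04 0.21] 9.3333
-111 [  16.  -110.7] [ 0.64 -0.01  0.25] 9.5833
```

View pics/scenez2.png

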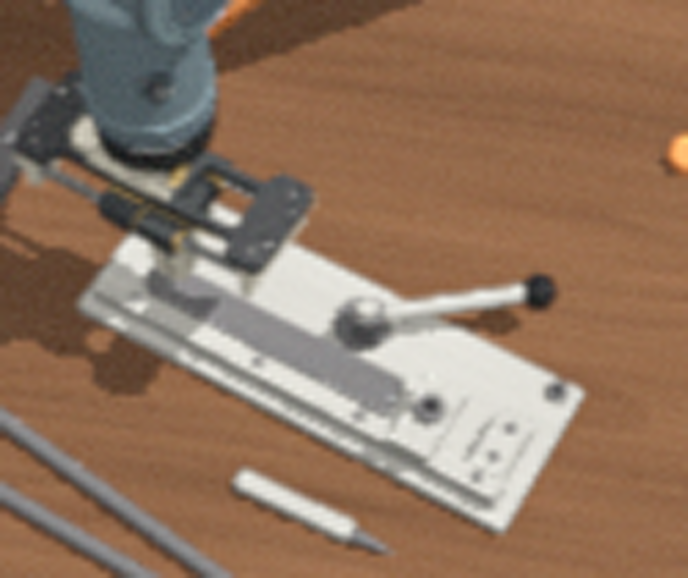

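```bash
python3 - <<'E'
from bench import robot
from h import *
d=L("scene2");t=robot.current_tcp_pos();print(t,robot.current_eef_rot(),robot.current_qpos())
c=cv2.resize(d["img"][175:225,195:260],None,fx=12,fy=12,interpolation=cv2.INTER_CUBIC)
for z,col in((0,(0,0,255)),(10,(0,255,0)),(19,(255,0,0))):
    p=proj(d,t+[0,0,z]);q=tuple(int(v) for v in ((p-[195,175]+.5)*12));cv2.circle(c,q,3,col,-1)
for P,z in ((w(1,-123),24),(w(31,-123),24),(w(16,-138),24),(w(16,62),24)):
    p=proj(d,[*P,z]);q=tuple(int(v) for v in ((p-[195,175]+.5)*12));cv2.circle(c,q,3,(0,255,255),-1)
cv2.imwrite("pics/z2b.png",c)
E
```

```text
[ 576.30981304 -180.37319753   16.99963867] [-3.14155709e+00 -3.16306135e-06  2.78569868e+00] [-4.87824272e-01  5.10803087e-01  1.60726400e+00 -4.17679560e-05
  1.02352403e+00 -1.70270489e+00]
```

View pics/z2b.png

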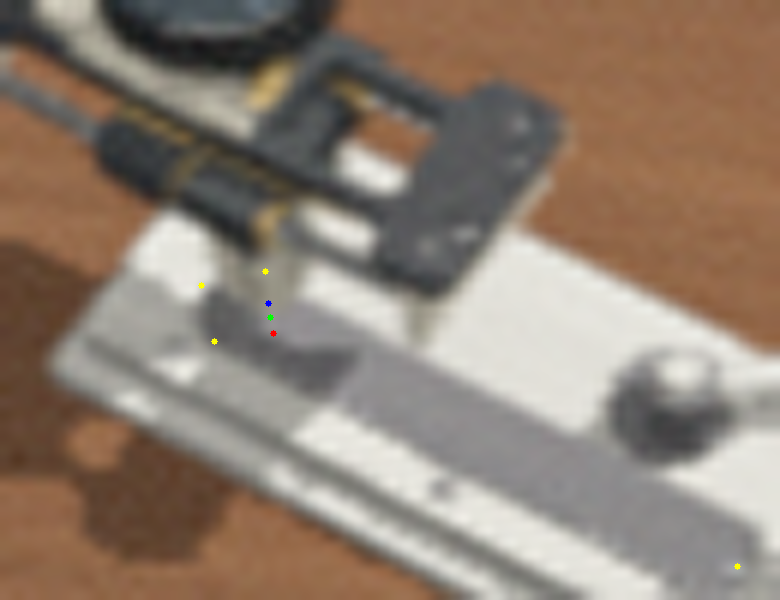

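View pics/topz2.png

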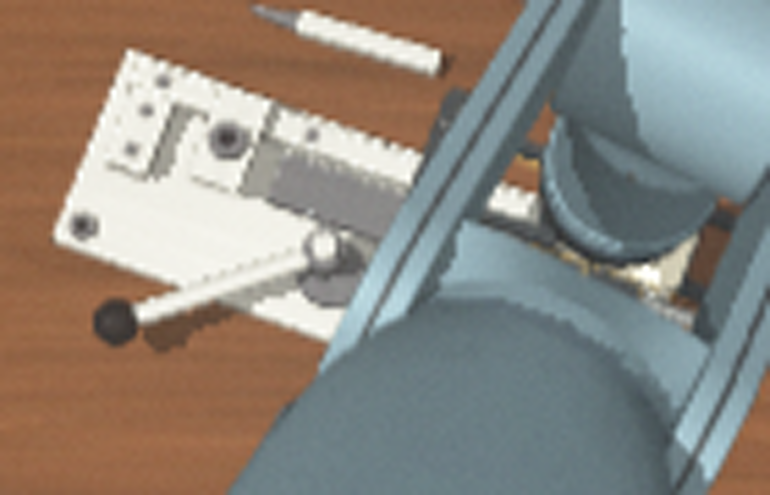

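The fingertip overran the tip position with zero force and the bar didn't move, so it's passing over or beside the bar. In the picture it ends about 2.5 px above the reported TCP. I'll back off and touch the bare bed to check its height.

```bash
python3 - <<'E'
from bench import robot
from h import *
H=lambda jx,jy,z:[*w(jx,jy),z]
robot.move_linear(H(16,-157,17),speed=120,f_stop=15)
hit=robot.move_linear(H(16,-157,-6),speed=15,f_stop=3)
print(hit,robot.current_tcp_pos(),robot.current_contact_force(),robot.current_t())
E
python3 snap.py 3
```

```text
False [ 560.35285077 -223.55368952   -5.88077394] [ 0.13507659  0.84676285 -0.34698128] 11.9
```

View pics/scenez3.png

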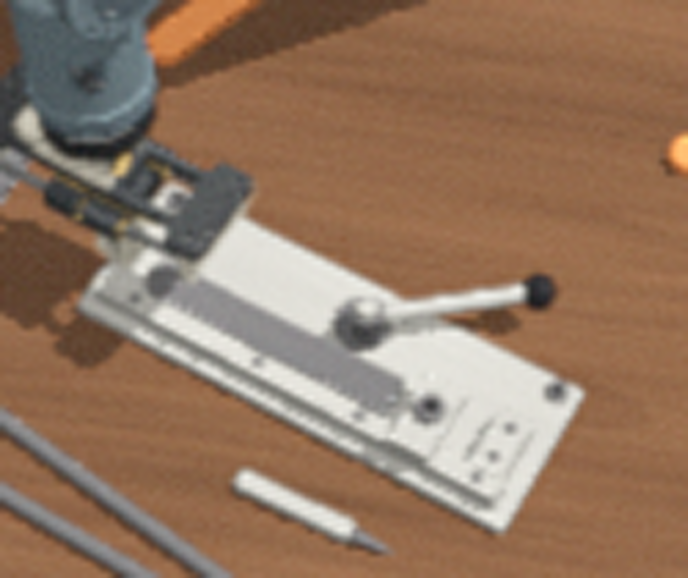

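There's no contact even at a reading of -5.9. That matches the pictures: 2.5 px at 1.25 px per 10 mm is about 20 mm, so with the gripper shut the fingertip ends about 20 mm above the reported TCP. I'll touch down to get the exact figure.

```bash
python3 - <<'E'
from bench import robot
from h import *
H=lambda jx,jy,z:[*w(jx,jy),z]
hit=robot.move_linear(H(16,-157,-20),speed=10,f_stop=3)
print(hit,robot.current_tcp_pos(),robot.current_contact_force(),robot.current_t(),robot.current_gripper_width())
E
```

```text
True [ 560.24181377 -223.51592168  -18.6455887 ] [-0.39105459 -0.36010529  4.79361675] 13.15 0.004176539746835131
```

```bash
python3 snap.py 4; python3 - <<'E'
from bench import robot
from h import *
d=L("scene4");t=robot.current_tcp_pos()
c=cv2.resize(d["img"][170:225,190:250],None,fx=12,fy=12,interpolation=cv2.INTER_CUBIC)[:600]
for z,col in((0,(0,0,255)),(31,(255,0,0))):
    p=proj(d,t+[0,0,z]);q=tuple(int(v) for v in ((p-[190,170]+.5)*12));cv2.circle(c,q,3,col,-1)
cv2.imwrite("pics/z4b.png",c)
E
```

```text
(no output)
```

View pics/z4b.png

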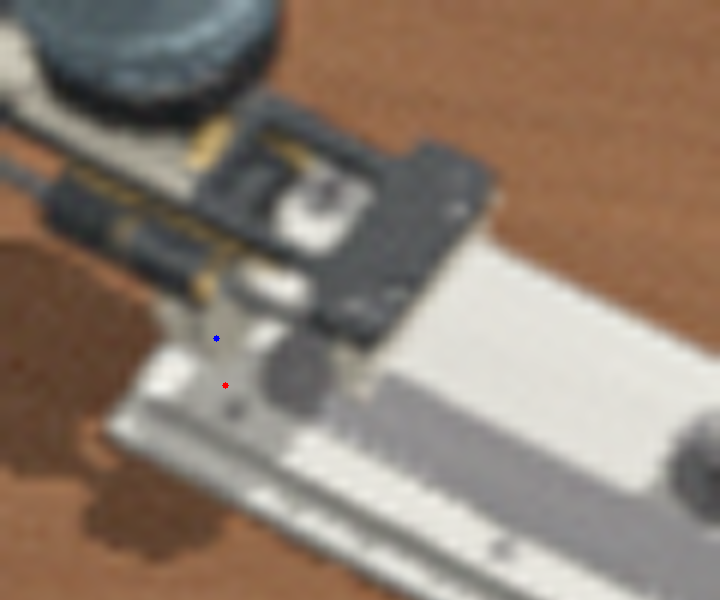

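```bash
python3 - <<'E'
from bench import robot
from h import *
d=L("scene4");u=lambda a,b:((a+.5)/12-.5+190,(b+.5)/12-.5+170)
for nm,p in(("prong2",(358,392)),("finger R",(240,345)),("finger L",(170,335)),("plate corner",(350,345)),("plate far corner",(490,180))):
    print(nm,[(z,j(ray(d,u(*p),z)).round(0)) for z in(12,24,40,60,90,110)])
print(j(robot.current_tcp_pos()))
d=L("scene0");cv2.imwrite("pics/grip0.png",cv2.resize(d["img"][40:150,370:470],None,fx=5.4,fy=5.4,interpolation=cv2.INTER_CUBIC))
E
```

```text
prong2 [(12, array([   9., -106.])), (24, array([  15., -102.])), (40, array([ 22., -96.])), (60, array([ 31., -88.])), (90, array([ 44., -77.])), (110, array([ 53., -69.]))]
finger R [(12, array([  14., -149.])), (24, array([  19., -144.])), (40, array([  26., -137.])), (60, array([  35., -129.])), (90, array([  49., -117.])), (110, array([  57., -109.]))]
finger L [(12, array([  22., -171.])), (24, array([  28., -165.])), (40, array([  35., -159.])), (60, array([  43., -150.])), (90, array([  56., -137.])), (110, array([  65., -129.]))]
plate corner [(12, array([  -4., -118.])), (24, array([   1., -113.])), (40, array([   9., -107.])), (60, array([ 18., -99.])), (90, array([ 32., -88.])), (110, array([ 41., -80.]))]
plate far corner [(12, array([ -82., -113.])), (24, array([ -76., -108.])), (40, array([ -67., -102.])), (60, array([-57., -94.])), (90, array([-41., -83.])), (110, array([-31., -75.]))]
[  15.96251644 -157.00098201]
```

View pics/grip0.png

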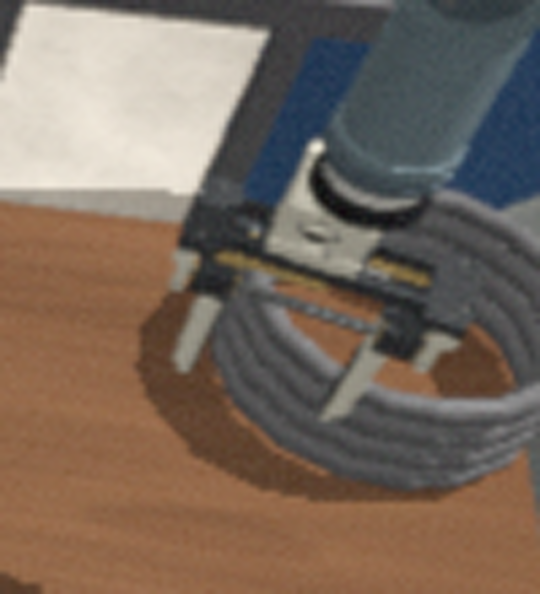

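```bash
python3 - <<'E'
from h import *
d=L("scene0")
for z in(0,31): p=proj(d,[158.7,526.6,187.65+z]);print(z,p,(p-[370,40])*5.4)
E
```

```text
0 [413.97013041 117.10709774] [237.43870421 416.37832777]
31 [417.13708236 111.45158574] [254.54024477 385.83856298]
```

The start picture shows the same thing, about 30 mm along the tool axis, so it's a constant offset. The tip sits 30.6 mm above the reading, as measured on the bed. Now pushing with the tip at about 18 mm.

```bash
cat >> h.py <<'E'
DZ=-30.6
def H(jx,jy,z): return [*w(jx,jy),z+DZ]
E
python3 - <<'E'
from bench import robot
from h import *
p=lambda s:print(s,j(robot.current_tcp_pos()).round(1),(robot.current_contact_force()).round(1),round(robot.current_t(),2))
robot.move_linear(H(16,-160,18),speed=60)
p("up")
hit=robot.move_linear(H(16,-125,18),speed=30,f_stop=1.8); p(("touch",hit))
E
```

```text
up [  16.3 -160.3] [ 0.6 -0.5 -1.3] 13.53
('touch', True) [  15.8 -145.8] [-0.2 -0.9  1.6] 14.14
```

```bash
python3 - <<'E'
from bench import robot
from h import *
p=lambda s:print(s,j(robot.current_tcp_pos()).round(1),(robot.current_contact_force()).round(1),round(robot.current_t(),2))
for y in(-135,-110):
    hit=robot.move_linear(H(16,y,18),speed=30,f_stop=18); p((y,hit))
E
python3 snap.py 5
```

```text
(-135, False) [  15.9 -134.9] [-0.9 -2.3  0.6] 14.68
(-110, False) [  16.  -109.7] [-1.  -3.   1.4] 15.66
```

View pics/scenez5.png

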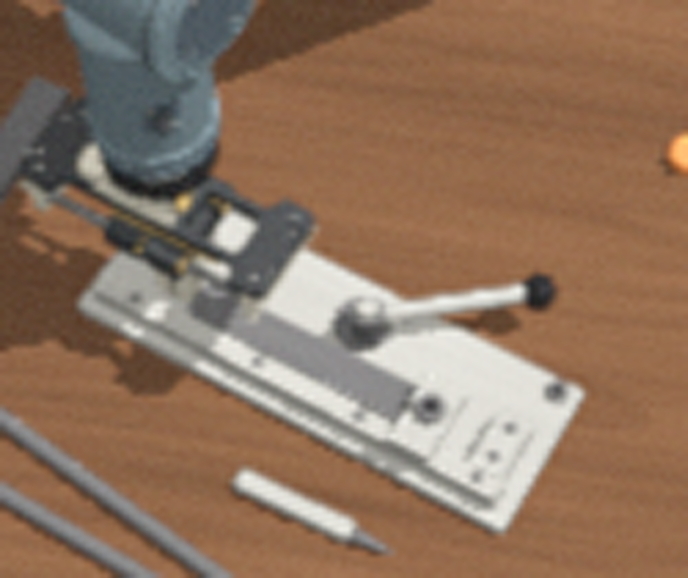

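The bar's round end is now at about zoom (195,300), and it's sliding in front of the finger under a push of about 3 N. I'll take it to the stop, slowing at the end.

```bash
python3 - <<'E'
from bench import robot
from h import *
p=lambda s:print(s,j(robot.current_tcp_pos()).round(1),(robot.current_contact_force()).round(1),round(robot.current_t(),2))
hit=robot.move_linear(H(16,-86,18),speed=35,f_stop=18); p(hit)
hit=robot.move_linear(H(16,-62,18),speed=8,f_stop=9); p(hit)
robot.sleep(.3);p("hold")
E
python3 snap.py 6
```

```text
False [ 16.2 -86.2] [-1.6 -3.7  3.1] 16.59
True [ 16.3 -78.3] [-1.5 -3.6  3.6] 18.07
hold [ 16.3 -78.5] [-1.1 -0.7  2.9] 18.38
```

View pics/topz6.png

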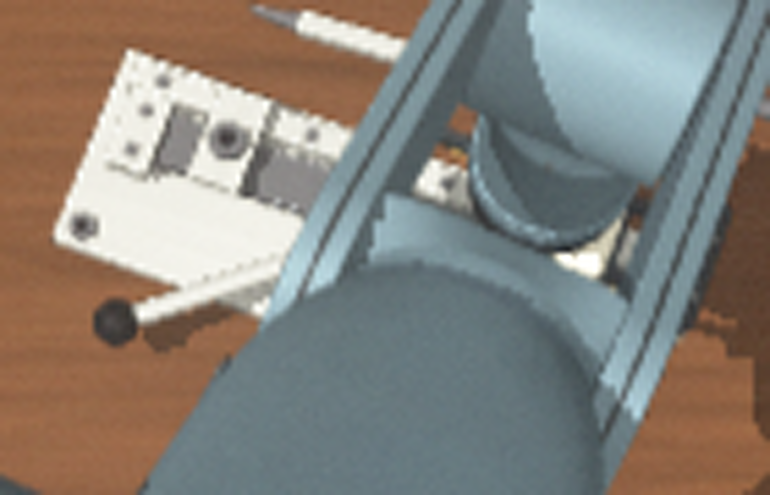

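View pics/scenez6.png

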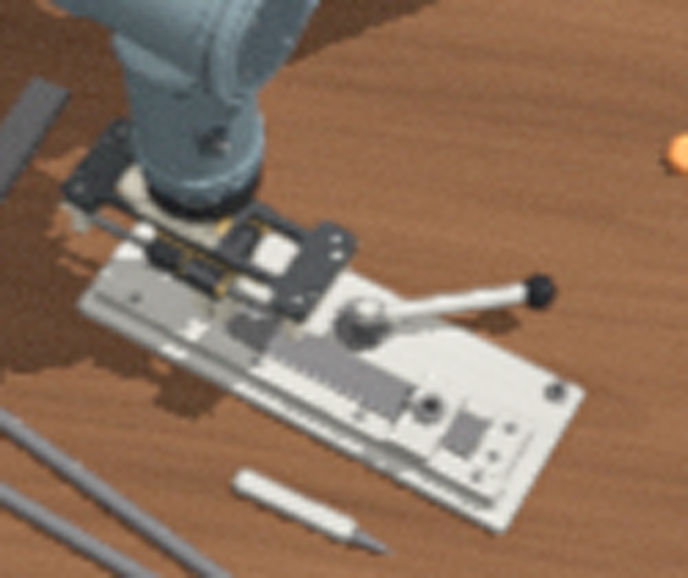

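The square end now shows between bridge and stop: top zoom (178,140), scene zoom (465,435). The stall at y = -78.3 matches the predicted travel. A second press will confirm it, then on to the lever.

```bash
python3 - <<'E'
from bench import robot
from h import *
p=lambda s:print(s,j(robot.current_tcp_pos()).round(1),(robot.current_contact_force()).round(1),round(robot.current_t(),2))
hit=robot.move_linear(H(16,-70,18),speed=5,f_stop=10); p(hit)
robot.move_linear(H(16,-100,18),speed=80);p("back")
robot.move_linear(H(16,-100,80),speed=150)
# lever
PV=w(-20,20)
def lev(cam,off,z,r=95):
    th=YAW+np.radians(125)+cam; R=np.array([np.cos(th),np.sin(th)]);T=np.array([-R[1],R[0]])
    return [*(PV+r*R-off*T),z+DZ],[np.pi,0,th]
P,o=lev(0.08,45,90); robot.move_ptp(P,o);p("above")
E
python3 snap.py 7
```

```text
True [ 16.3 -78.4] [-1.6 -2.1  4.6] 19.33
back [  15.8 -100.7] [-0.2 -0.4 -0.2] 19.75
above [-46.1 121.3] [ 0.9  0.4 -0.2] 21.47
```

View pics/scenez7.png

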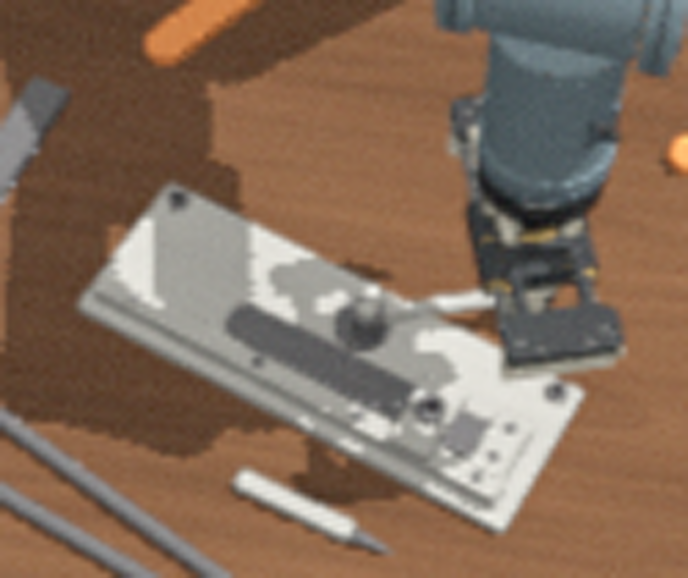

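View pics/topz7.png

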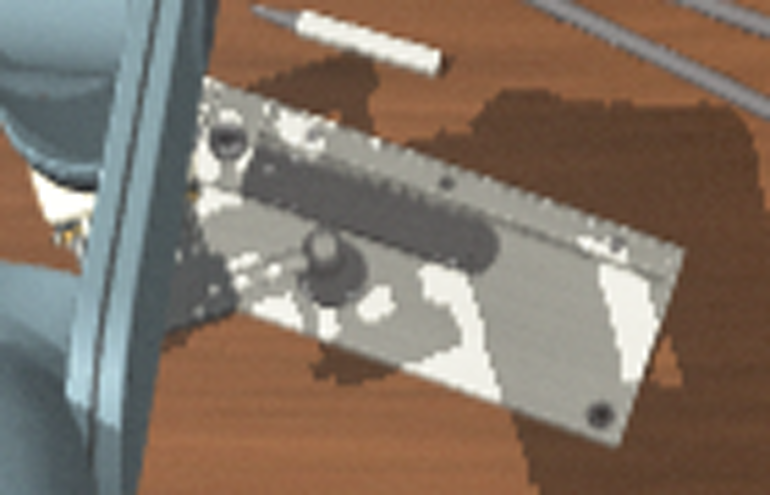

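Stop confirmed: the second press moved nothing. The views show the bar home, with the lever free at scene zoom (460,300). Lowering beside the lever and sweeping it round.

```bash
cat >> h.py <<'E'
PV=w(-20,20)
def lev(cam,off,z=33,r=95):
    th=YAW+np.radians(125)+cam; R=np.array([np.cos(th),np.sin(th)]);T=np.array([-R[1],R[0]])
    return [*(PV+r*R-off*T),z+DZ],[np.pi,0,th]
E
python3 - <<'E'
from bench import robot
from h import *
p=lambda s:print(s,j(robot.current_tcp_pos()).round(1),(robot.current_contact_force()).round(1),round(robot.current_t(),2))
P,o=lev(.08,45);hit=robot.move_linear(P,o,speed=80,f_stop=8);p(("down",hit,robot.current_tcp_pos()[2].round(1)))
P,o=lev(.08,8);hit=robot.move_linear(P,o,speed=30,f_stop=1.8);
v=robot.current_tcp_pos()[:2]-PV;th=YAW+np.radians(125)+.08
p(("touch",hit,"off",v@np.array([np.sin(th),-np.cos(th)])))
for c in(.25,.4,.55):
    P,o=lev(c,14);hit=robot.move_linear(P,o,speed=40,f_stop=12);p((c,hit))
    if hit:break
E
python3 snap.py 8
```

```text
('down', False, np.float64(2.7)) [-45.5 122. ] [ 0.2 -0.6 -0.6] 22.43
('touch', True, 'off', np.float64(17.616789736007185)) [-67.1 104.6] [ 0.3  1.1 -0.9] 23.3
(0.25, False) [-83.   92.5] [ 0.2 -0.6  0.1] 23.95
(0.4, False) [-93.   82.3] [0.1 0.4 0.8] 24.46
(0.55, False) [-101.5   70.7] [0.5 0.1 0.1] 24.97
```

View pics/scenez8.png

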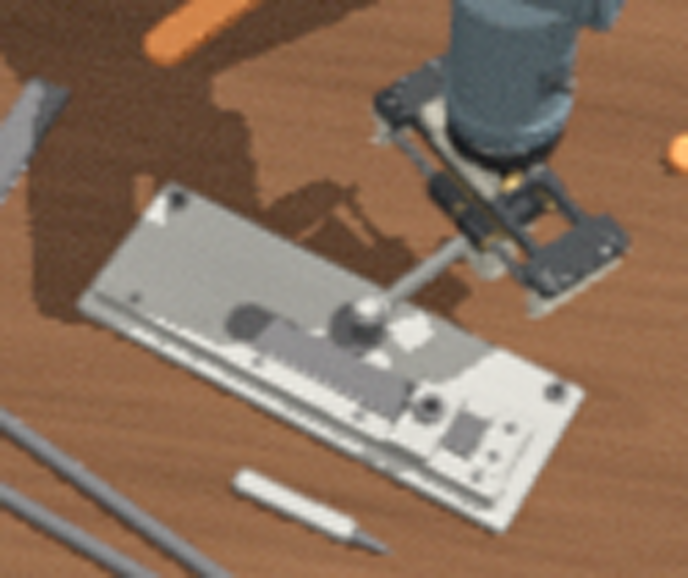

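The lever is following the finger. It now points from (365,310) to about (470,240) in the zoom. I'll continue to the bite.

```bash
python3 - <<'E'
from bench import robot
from h import *
def p(s):
    v=robot.current_tcp_pos()[:2]-PV; a=np.arctan2(v[1],v[0])-YAW-np.radians(125); a=(a+np.pi)%(2*np.pi)-np.pi; c=a+np.arctan2(14,95); f=robot.current_contact_force()
    print(s,"cam~",c.round(3),"F",f.round(1),round(robot.current_t(),2))
for c in(.7,.85,1.0,1.15,1.28):
    P,o=lev(c,14);hit=robot.move_linear(P,o,speed=40,f_stop=15);p((c,hit))
    if hit:break
else:
  for c in np.arange(1.34,1.62,.04):
    P,o=lev(c,14);hit=robot.move_linear(P,o,speed=12,f_stop=16);p((round(c,2),hit))
    if hit or np.linalg.norm(robot.current_contact_force()[:2])>14:break
E
python3 snap.py 9
```

```text
(0.7, False) cam~ 0.7 F [ 0.3 -0.8 -0.6] 25.57
(0.85, False) cam~ 0.848 F [0.8 0.  0. ] 26.08
(1.0, False) cam~ 0.999 F [ 1.  -0.2 -0.2] 26.59
(1.15, False) cam~ 1.144 F [ 1.4  3.3 -0.4] 27.1
(1.28, False) cam~ 1.27 F [2.9 5.8 1. ] 27.56
(np.float64(1.34), False) cam~ 1.322 F [3.2 8.7 1.3] 28.19
(np.float64(1.38), False) cam~ 1.358 F [3.4 9.5 2.8] 28.66
(np.float64(1.42), False) cam~ 1.386 F [ 4.4 15.1  2.1] 29.12
```

View pics/scenez9.png

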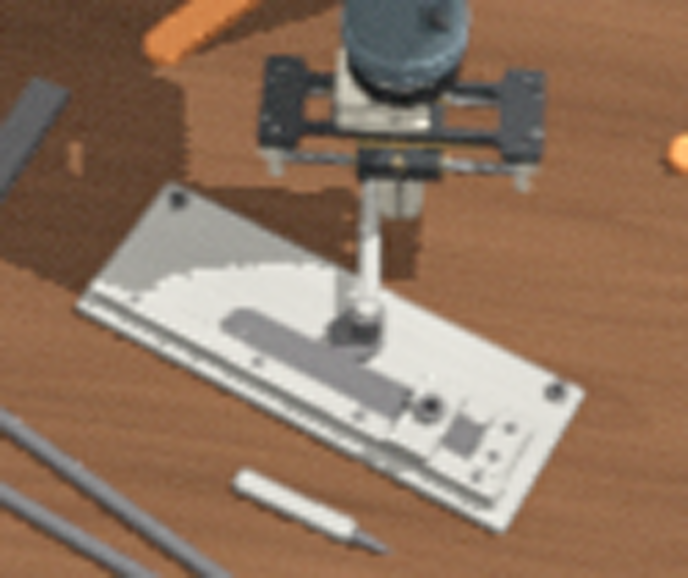

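The cam is biting: about 15 N at roughly 1.4, and the bar is over at the fence. I'll press on firmly to tighten it.

```bash
python3 - <<'E'
from bench import robot
from h import *
def p(s):
    v=robot.current_tcp_pos()[:2]-PV; a=np.arctan2(v[1],v[0])-YAW-np.radians(125); a=(a+np.pi)%(2*np.pi)-np.pi; c=a+np.arctan2(14,95); f=robot.current_contact_force()
    th=YAW+np.radians(125)+c
    print(s,"cam~",c.round(3),"Ft",(f[:2]@[np.sin(th),-np.cos(th)]).round(1),f.round(1),round(robot.current_t(),2))
for c in np.arange(1.45,1.75,.03):
    P,o=lev(c,14);hit=robot.move_linear(P,o,speed=12,f_stop=12);p((round(c,2),hit))
    if hit or np.linalg.norm(robot.current_contact_force()[:2])>24:break
E
python3 snap.py 10
```

```text
(np.float64(1.45), False) cam~ 1.412 Ft 15.4 [ 3.6 15.9  2.9] 29.62
(np.float64(1.48), False) cam~ 1.441 Ft 16.1 [ 3.2 16.7  3.3] 30.01
(np.float64(1.51), False) cam~ 1.475 Ft 13.8 [ 2.5 14.4  3. ] 30.4
(np.float64(1.54), False) cam~ 1.489 Ft 19.9 [ 2.2 20.6  6. ] 30.79
(np.float64(1.57), False) cam~ 1.529 Ft 15.3 [ 1.6 16.   4.5] 31.18
(np.float64(1.6), False) cam~ 1.542 Ft 22.0 [ 1.7 23.   8.1] 31.57
(np.float64(1.63), False) cam~ 1.553 Ft 28.0 [ 2.1 29.3 10.5] 31.97
```

View pics/scenez10.png

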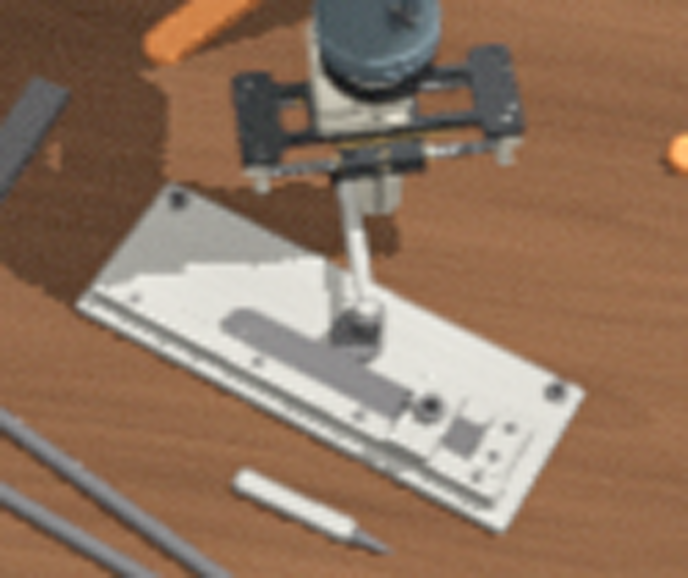

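It has stalled stiffly at about 1.55 with 28 N, which is in the clamped range. Withdrawing and checking with clear views.

```bash
python3 - <<'E'
from bench import robot
from h import *
P,o=lev(1.55,50);robot.move_linear(P,o,speed=80)
P,o=lev(1.55,50,110);robot.move_linear(P,o,speed=150)
robot.move_j([1.075,.259,1.535,0,1.348,-.203])
print(robot.current_t(),robot.current_contact_force())
E
python3 snap.py 11
python3 - <<'E'
from h import *
t,s=L("top11"),L("scene11")
# ball: black blob
for d,n in((t,"t"),(s,"s")):
    g=cv2.cvtColor(d["img"],cv2.COLOR_BGR2GRAY);best=None
    m=(g<60).astype(np.uint8)
    for i,(st,c) in enumerate(zip(*cv2.connectedComponentsWithStats(m)[2:])):
        if i and 8<st[4]<80:
            q=ray(d,c,42);v=q[:2]-PV
            if 100<np.hypot(*v)<140: print(n,c.round(1),st[4],"r",np.hypot(*v).round(1),"cam",((np.arctan2(v[1],v[0])-YAW-np.radians(125))%(2*np.pi)).round(3))
E
python3 - <<'E'
import bar,cv2,numpy as np
a=[bar.meas(n,n)[0] for n in("top11","scene11")]
cv2.imwrite("pics/rb11.png",np.vstack(a).astype(np.uint8))
E
```

```text
35.725 [0.88521449 0.48680313 0.45172365]
s [247.6 180.1] 14 r 123.1 cam 1.602[ WARN:0@14.865] global loadsave.cpp:1063 imwrite_ Unsupported depth image for selected encoder is fallbacked to CV_8U.
```

View pics/rb11.png

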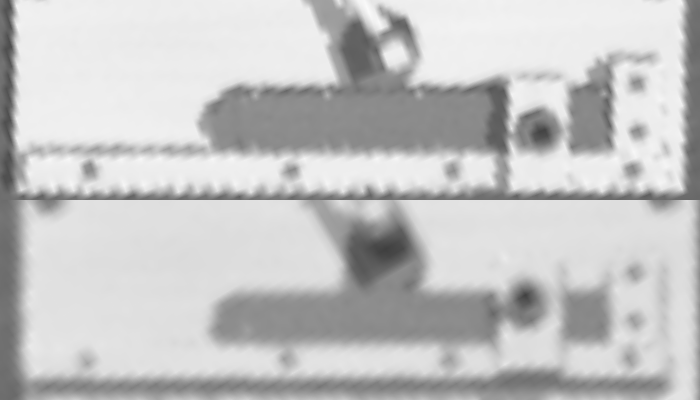

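View pics/topz11.png

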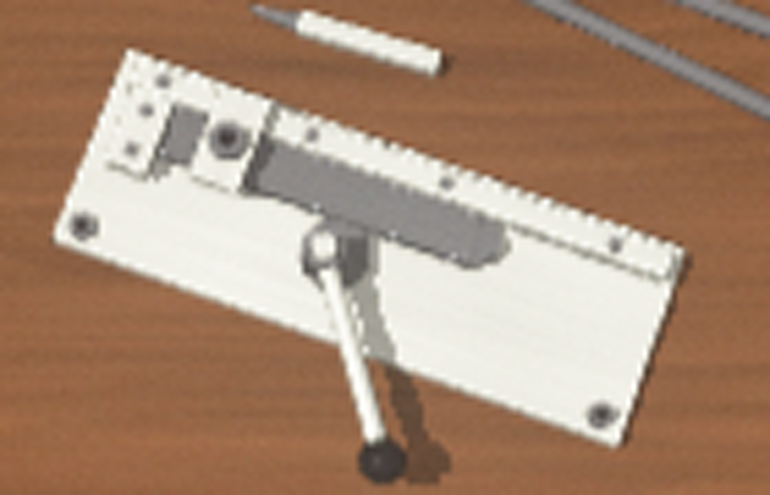

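View pics/scenez11.png

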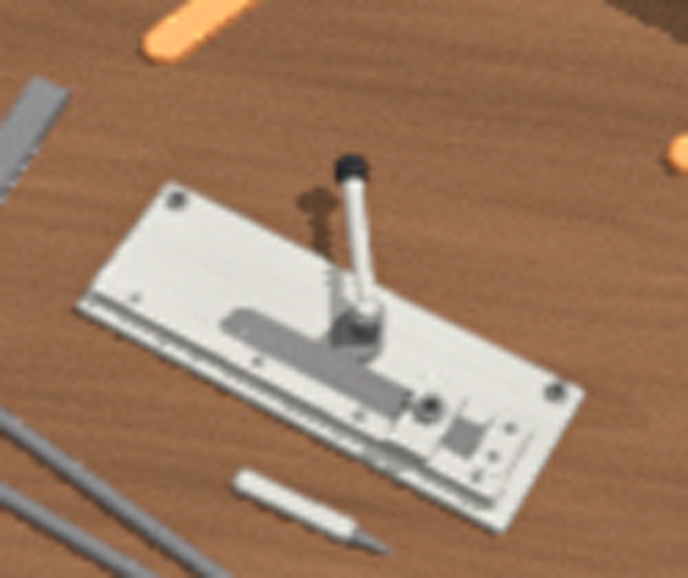

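Both views show the bar flush along the fence with no shadow gap, and its square end against the stop. The lever is at about 1.60 rad, and the bystanders haven't moved. Handing in.

```bash
python3 - <<'E'
from bench import robot
robot.hand_in()
E
```

```text
the job is handed in; nothing more can be done
```

The bar is home against the end stop and clamped flush against the fence, and I handed the job in at about 36 s of the 61 s allowed.

**What I did:** I slid the bar about 67 mm with a fingertip push of about 3 N on its round end until it stalled on the stop. A second press did not move it. I then swept the lever round with the finger until it stalled at about 28 N, and moved the arm clear.

**Last checks, with the arm clear:**
- **Fence and stop:** both views show the bar flush along the fence. The round end moved about 67 mm in the pictures, against 67.4 mm by touch, so the bar did not visibly back off the stop while clamping.
- **Cam:** it reads about 1.60 rad from the ball in the scene view, and about 1.55 from the finger's position. My colour mask missed the ball in the top view, so the 1.60 comes from one camera only.
- **Bystanders:** the punch, and the parts of the tongs and spare blank in the close-up pictures, look unmoved. I did not look at the hammer again after the first pictures.

**What disagreed:**
- **Fingertip height:** the fingertip sat about 31 mm above the reported tool position. Because of this, my first push passed over the bar without touching it. I measured the offset with a light touch of about 5 N on the bare bed and corrected for it.
- **Push force:** the final push was above the 5 to 15 N you gave, but far below the 120 N wrist limit.

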